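# Release the key that was left latched

## Robot

A 7-joint arm with a two-finger parallel gripper is mounted at the origin on a cart in front of the work surface, level with it; the furniture and walls round the work are solid. World frame = base frame: x ahead of the robot, y to its left, z up, the work surface at z = 0. Lengths are in m, angles in rad, forces in N, time in s.
With the tool pointing down it reaches from about 0.35 to 0.9 m from the base axis. Payload 8.1 kg.
Tool frame: the origin (TCP) lies midway between the tips of the shut fingers; the grasp point (between the pads) lies 19 mm behind it; z points along the fingers, y is the line along which they close (so a half turn about z gives the same grasp; the last joint's range is limited). The gripper opens to 92 mm and grips with 3 to 60 N. Pads are 19 mm wide; open, the fingers measure 130 mm over their backs; the gripper's body (75 mm by 190 mm) begins 47 mm behind the grasp point.
Start: joints at [1.174, 0.434, 0.025, 1.573, -0.012, 1.134, -0.075], TCP at [0.181, -0.598, 0.227] pointing down, gripper open.
Joint ranges: [-2.62, 2.62], [-0.44, 2.09], [-1.27, 1.32], [0.08, 2.57], [-1.32, 4.46], [0.12, 2], [-2.74, 2.74]. Speed limits (rad/s): [2.22, 2.22, 3.01, 3.01, 3.14, 3.14, 3.14].

## Interface

Orientations are given as a rotation vector (axis times angle).
In Python, from cell import arm gives the robot as it stands.
- The arm moves only by the tool send_rows, never from a script. Its argument "increments" is a list of rows, each a list of 3 entries, a list of its own where there are three numbers: the finger opening in cm, from 0 to 9.18, then the shift along the tool's x, y, z in cm, then the turn, a rotation vector about the tool's x, y, z in rad. A call has 1 to 5 rows; each row shifts and turns the commanded pose from where the row before left it, along the tool's axes as they then stand; what a row does not reach is not made up. A row lasts 1/10 s, in which the tool goes at most 50 mm and 8.59 degrees, less where a joint would pass 70% of its speed; a pose out of reach is approached as far as the arm can. A call is refused whole if a number of a shift passes 5 or a number of a turn 0.15, either way. A call with a gripper value outside its range is refused whole. The fingers move at their own pace and stop on an object; "force" is the grip in N (left out, the last holds). Time passes only in rows, so rows that do not move let the fingers close. It gives the time, the measured TCP pose, the force, the opening and the grip force at its end, in the units of the state.
- arm.observe(): the state, without advancing time (a new reading comes with each control period).
- arm.get_image(name): name is "scene" or "top" or "wrist"; returns the picture (384x512x3 uint8, red, green, blue); there is no depth.
- arm.camera_params(name): a dict with "camera_matrix" (3x3 intrinsics, pixels), "R" (3x3) and "t" (3): a world point X has camera coordinates R X + t. Camera axes: x right, y down, z forward; pixel columns grow to the right and rows downward; lengths in m; the calibration is good to about 2 mm. A picture is of the moment at which its call begins: read the wrist's pose just before it. camera_params takes no time and is no camera call; for the wrist camera it gives the pose at the moment of the call.
- arm.sign_off(): hands the job in; it is judged then, once.
The state is a dict: "clock": time; "joints": joint angles; "dq": joint speeds; "joint_efforts": joint torques, N m; "position": TCP position; "ee_rot": TCP orientation; "force": force on the tool from outside, world axes, zero at the start; "ft_torque": the same for the moment, N m; "width": opening from 0.0 (shut) to 1.0 (fully open); "gripper_force": force on a finger pad.
Only numpy, scipy, OpenCV 4.12 (cv2) and the standard library are available. Lean on these libraries where they do the work, as an engineer would, in place of code of your own. Each camera call takes 0.05 s, during which the arm holds its last target. There are 200 camera calls.

## Task

One of the four identical keys on the switch box was left latched down. With the fingertips tap each key lightly, one after another from the far left to the far right, to feel which one it is; only then press that key home and let go so that it springs up. Do not push any other key down far enough to latch, and leave the loose things round the box where they are.

Things in the scene. Friction and masses are not known exactly. Their poses are not given: they have to be found in the camera images.
- switch_box: grey box with an aluminium top, fixed to the desk: 96 mm deep (its x), 205 wide (y), 46 high. Origin: centre of its underside, on the desk; x points away from the robot, y to the left along the key row, z up. Four identical push-push keys stand at x = 0, y = +69, +23, -23, -69 mm. At the start exactly one is latched down, three are up. Start yaw within 0.3 rad
- key_1: far left key, flat grey top 28 x 26 mm. Origin: centre of the top face, 62 mm above the desk when up, 57 mm when latched. Spring: 2.5 N to start, 5 N at 5 mm, 6 to 8 N to press home (firm stop 8 to 9 mm below up). Pressed home and let go, an up key latches, a latched one springs up; taken less than 6 mm below up, it goes back. A latched key does not give below 5 N. Axes as the box's
- key_2: second from the left key, flat grey top 28 x 26 mm. Origin: centre of the top face, 62 mm above the desk when up, 57 mm when latched. Spring: 2.5 N to start, 5 N at 5 mm, 6 to 8 N to press home (firm stop 8 to 9 mm below up). Pressed home and let go, an up key latches, a latched one springs up; taken less than 6 mm below up, it goes back. A latched key does not give below 5 N. Axes as the box's
- key_3: third from the left key, flat grey top 28 x 26 mm. Origin: centre of the top face, 62 mm above the desk when up, 57 mm when latched. Spring: 2.5 N to start, 5 N at 5 mm, 6 to 8 N to press home (firm stop 8 to 9 mm below up). Pressed home and let go, an up key latches, a latched one springs up; taken less than 6 mm below up, it goes back. A latched key does not give below 5 N. Axes as the box's
- key_4: far right key, flat grey top 28 x 26 mm. Origin: centre of the top face, 62 mm above the desk when up, 57 mm when latched. Spring: 2.5 N to start, 5 N at 5 mm, 6 to 8 N to press home (firm stop 8 to 9 mm below up). Pressed home and let go, an up key latches, a latched one springs up; taken less than 6 mm below up, it goes back. A latched key does not give below 5 N. Axes as the box's
- amber_vial: brown glass sample vial with a black screw cap, 35 mm across, 70 mm tall, loose, upright behind the box; bystander. Origin: centre of its underside
- clear_vial: clear sample vial with an off-white screw cap, 28 mm across, 58 mm tall, loose, upright behind the box; bystander. Origin: centre of its underside
- tee: black push-in tee fitting with blue ends, 33x50x16 mm, loose, lying on the desk in front of the box; bystander. Origin: centre of its underside
- fuses: small pale grey closed carton, 30x44x12 mm, loose, lying on the desk in front of the box; bystander. Origin: centre of its underside
- monitor: black flat monitor on a foot, right of the box, fixed, an obstacle about 0.4 m tall: its left edge is its nearest to the robot, at x = 0.48, y = 0.0; it reaches back and right from there. The arm starts on its other side: swing in close to the base (x below 0.4 while y is below 0.1) to get past it
Not all that is in view belongs to the job. There is more than one size of the switch_box; the job needs the larger.

How it is judged:
On the way, in this order (a step that is already met when the one before it is completed fails the run):
1. a finger touches key 1 (far left) while the latched key is still down (contact force between the fingers and key_1 above 0.3 N and z of any of key_1, key_2, key_3, key_4 in the frame of switch_box below 0.0585 m), for 0.02 s.
2. a finger touches key 2 (second from the left) while the latched key is still down (contact force between the fingers and key_2 above 0.3 N and z of any of key_1, key_2, key_3, key_4 in the frame of switch_box below 0.0585 m), for 0.02 s.
3. a finger touches key 3 (third from the left) while the latched key is still down (contact force between the fingers and key_3 above 0.3 N and z of any of key_1, key_2, key_3, key_4 in the frame of switch_box below 0.0585 m), for 0.02 s.
4. a finger touches key 4 (far right) while the latched key is still down (contact force between the fingers and key_4 above 0.3 N and z of any of key_1, key_2, key_3, key_4 in the frame of switch_box below 0.0585 m), for 0.02 s.
5. the latched key is pressed home with a finger (((z of key_1 in the frame of switch_box below 0.0557 m and contact force between the fingers and key_1 above 1 N) or (z of key_2 in the frame of switch_box below 0.0557 m and contact force between the fingers and key_2 above 1 N) or (z of key_3 in the frame of switch_box below 0.0557 m and contact force between the fingers and key_3 above 1 N) or (z of key_4 in the frame of switch_box below 0.0557 m and contact force between the fingers and key_4 above 1 N))), for 0.02 s.
At the end, for the whole second after the job is handed in: All four keys are up (each within 1.5 mm of its top), and the two vials, the tee fitting and the carton stand still within 15 mm of where they were (z of each of key_1, key_2, key_3, key_4 in the frame of switch_box above 0.0605 m and distance of each of amber_vial, clear_vial, tee, fuses from where it was at the start of the episode below 0.015 m and linear speed of each of amber_vial, clear_vial, tee, fuses below 0.02 m/s); the robot touches nothing.
It fails at once if a key that was up is pushed more than 7 mm down while the latched one is still down ((z of key_1 in the frame of switch_box below 0.059 m and z of key_2 in the frame of switch_box below 0.055 m) or (z of key_1 in the frame of switch_box below 0.059 m and z of key_3 in the frame of switch_box below 0.055 m) or (z of key_1 in the frame of switch_box below 0.059 m and z of key_4 in the frame of switch_box below 0.055 m) or (z of key_2 in the frame of switch_box below 0.059 m and z of key_1 in the frame of switch_box below 0.055 m) or (z of key_2 in the frame of switch_box below 0.059 m and z of key_3 in the frame of switch_box below 0.055 m) or (z of key_2 in the frame of switch_box below 0.059 m and z of key_4 in the frame of switch_box below 0.055 m) or (z of key_3 in the frame of switch_box below 0.059 m and z of key_1 in the frame of switch_box below 0.055 m) or (z of key_3 in the frame of switch_box below 0.059 m and z of key_2 in the frame of switch_box below 0.055 m) or (z of key_3 in the frame of switch_box below 0.059 m and z of key_4 in the frame of switch_box below 0.055 m) or (z of key_4 in the frame of switch_box below 0.059 m and z of key_1 in the frame of switch_box below 0.055 m) or (z of key_4 in the frame of switch_box below 0.059 m and z of key_2 in the frame of switch_box below 0.055 m) or (z of key_4 in the frame of switch_box below 0.059 m and z of key_3 in the frame of switch_box below 0.055 m)).
It fails at once if a bystander is lifted or shifted by more than 20 mm (distance of any of amber_vial, clear_vial, tee, fuses from where it was at the start of the episode above 0.02 m).
It also fails if it takes over 51 s, if anything falls off the work surface, if the arm or the gripper's body presses on something with over 40 N, if the wrist force passes 120 N, or if a joint passes its speed limit or range.

## Working session

There is one attempt and no reset: what is moved stays moved. The work goes in short steps, Python scripts to look and compute and a tool call to move; the robot and the scene stay as the last step left them, time stands still between calls to the robot, and variables do not carry over. Pictures are saved under pics/ and viewed, at most 10 in all, crops included, and the job is handed in when it is done.

Besides the shell and the picture viewer there is one more tool, called after ">>>" as name(argument=value, ...) on one line, values as JSON. send_rows: Moves the arm, as the interface text tells. Its arguments: {"type":"object","properties":{"increments":{"type":"array"},"force":{"type":"number"}},"required":["increments"]}

```bash
mkdir -p pics; python3 - <<'E'
from cell import arm
import cv2,numpy as np
o=arm.observe(); print({k:np.round(v,3).tolist() for k,v in o.items()})
ims=[]
for n in("scene","top"):
    p=arm.camera_params(n);print(n,np.round(p["camera_matrix"],1).tolist(),np.round(p["R"],3).tolist(),np.round(p["t"],3).tolist())
    cv2.imwrite(f"pics/{n}0.png",cv2.resize(arm.get_image(n)[...,::-1],(800,600),interpolation=cv2.INTER_CUBIC))
E
```

```text
{'clock': 0.0, 'joints': [1.174, 0.435, 0.025, 1.574, -0.012, 1.134, -0.075], 'dq': [0.001, 0.0, -0.001, -0.001, 0.001, 0.001, 0.0], 'joint_efforts': [0.0, -66.786, 0.985, -31.446, -0.061, 0.043, 0.0], 'position': [0.181, -0.598, 0.226], 'ee_rot': [-3.106, -0.459, 0.001], 'force': [-0.725, 0.149, -0.138], 'ft_torque': [-0.005, 0.007, 0.003], 'gripper_force': 0.0, 'width': 1.0}
scene [[371.2, 0.0, 255.7], [0.0, 371.2, 188.1], [0.0, 0.0, 1.0]] [[-0.719, -0.695, -0.003], [-0.496, 0.517, -0.697], [0.486, -0.5, -0.717]] [0.446, 0.252, 0.835]
top [[470.3, 0.0, 252.3], [0.0, 470.3, 195.3], [0.0, 0.0, 1.0]] [[0.01, -1.0, -0.016], [-0.998, -0.009, -0.059], [0.059, 0.016, -0.998]] [0.086, 0.545, 1.172]
```

View pics/scene0.png

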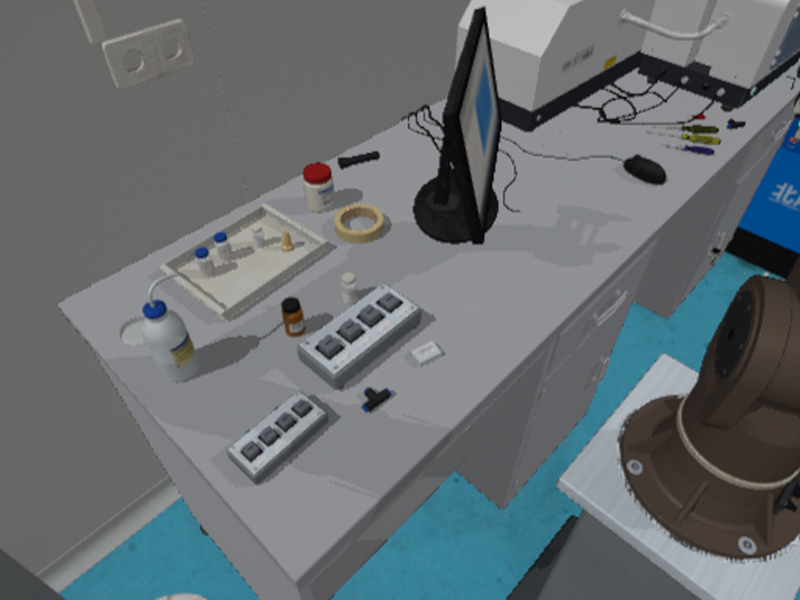

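View pics/top0.png

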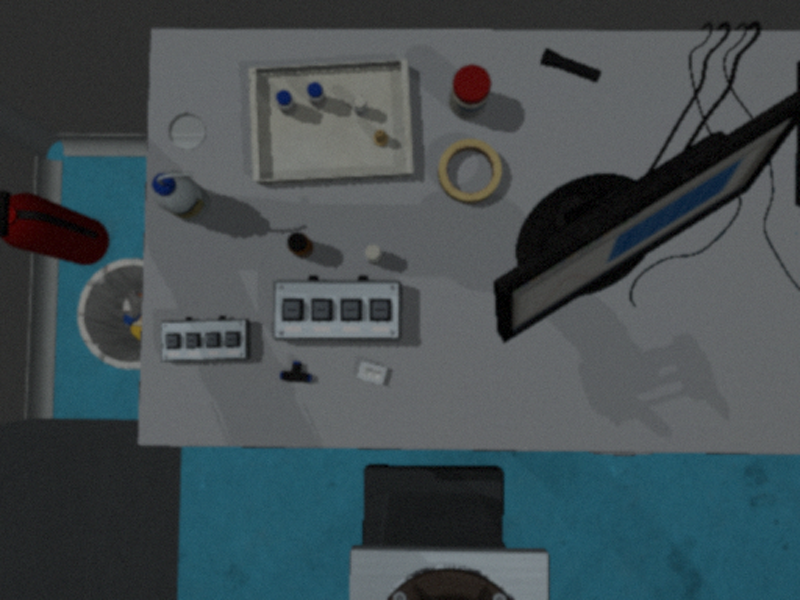

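The scene view shows the larger box with its keys at about (330,347), (351,328), (371,312) and (390,300). In the top view they are at (292,309), (321,309), (351,309) and (381,309). The smaller box to the left is a decoy. I'll zoom in to get exact pixels.

```bash
python3 - <<'E'
import cv2,numpy as np
from cell import arm
a=arm.get_image("top")[170:226,168:264,::-1]; b=arm.get_image("scene")[178:250,186:274,::-1]
a=cv2.resize(a,None,fx=6,fy=6,interpolation=cv2.INTER_CUBIC)   # 576x336
cv2.imwrite("pics/topc.png",a)
cv2.imwrite("pics/scenec.png",cv2.resize(b,None,fx=8,fy=8,interpolation=cv2.INTER_CUBIC)) #704x576
E
```

```text
(no output)
```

View pics/topc.png

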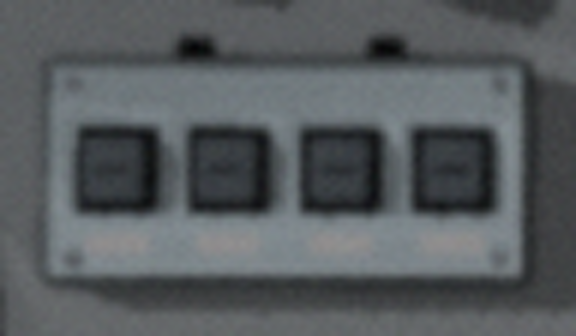

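View pics/scenec.png

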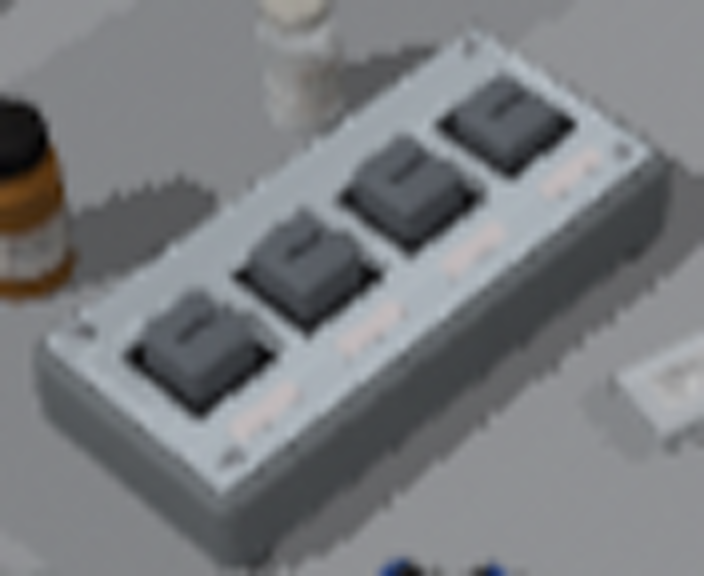

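The crops give the four corner screws and the slots in the key tops in both views. Key 4 looks lower in the scene crop. Next I'll triangulate.

```bash
cat > h.py <<'E'
import cv2,numpy as np
from cell import arm
def P(n):
    p=arm.camera_params(n);return p["camera_matrix"]@np.c_[p["R"],p["t"]]
def tri(a,b,na="top",nb="scene"):
    X=cv2.triangulatePoints(P(na),P(nb),np.array(a,float).T,np.array(b,float).T);return (X[:3]/X[3]).T
E
python3 - <<'E'
from h import *
off=lambda l,s,o:(np.array(l,float)+.5)/s-.5+o
T=off([(74,84),(501,86),(73,258),(500,258),(113,169),(226,170),(339,170),(453,170)],6,(168,170))
S=off([(86,330),(468,47),(232,458),(624,151),(194,327),(305,247),(406,168),(507,105)],8,(186,178))
X=tri(T,S);print(np.round(X,4))
c=X[:4].mean(0);d=X[0]+X[2]-X[1]-X[3];yaw=np.arctan2(-d[0],d[1]);print("centre",c,"yaw",yaw)
d=X[4]-X[7];print("keys yaw",np.arctan2(-d[0],d[1]),np.linalg.norm(d), X[4:].mean(0))
V=off([(18,130),],8,(186,178)) # amber cap
def at(n,uv,z):
    p=P(n);A=p[:,:2]; H=np.c_[p[:,:2],p[:,2]*z+p[:,3]];q=np.linalg.solve(H,[*uv,1]);return q[:2]/q[2]
for nm,uv,z in(("amber",(299,243),.07),("clear",(373,254),.058),("tee",(296,374),.01),("fuses",(374,373),.012)):print(nm,at("top",np.array(uv)*.64,z))
E
```

```text
[[0.5694 0.2699 0.0435]
 [0.5711 0.0942 0.0428]
 [0.4981 0.2698 0.0415]
 [0.4995 0.0933 0.0424]
 [0.5342 0.2514 0.0582]
 [0.5341 0.2052 0.0581]
 [0.5346 0.1592 0.0589]
 [0.5351 0.1128 0.0536]]
centre [0.53451701 0.18182034 0.04254739] yaw 0.008585112544211859
keys yaw 0.005867719559375571 0.13874899678571495 [0.53450284 0.1821494  0.05721234]
amber [0.63608961 0.23900524]
clear [0.62134961 0.12416223]
tee [0.4308936  0.24894582]
fuses [0.43390734 0.12238274]
```

```bash
cat > plan.py <<'E'
from h import *
from scipy.spatial.transform import Rotation as Ro
def plan(pts,step=.045):
    o=arm.observe();R=Ro.from_rotvec(o["ee_rot"]);a=np.array(o["position"])
    for p in pts:
        p=np.array(p);n=int(np.ceil(np.linalg.norm(p-a)/step));print(p,n,"rows of",np.round(R.inv().apply(p-a)/n*100,2));a=p
E
python3 - <<'E'
from plan import *
plan([(.22,-.36,.227),(.345,-.13,.227),(.36,.05,.227),(.37,.2,.227)])
o=arm.observe();p=arm.camera_params("wrist");c=-p["R"].T@p["t"];R=Ro.from_rotvec(o["ee_rot"])
print("wristcam in tool",R.inv().apply(c-o["position"]));print(R.as_matrix().round(3).tolist())
E
```

```text
[ 0.22  -0.36   0.227] 6 rows of [ 1.77 -3.61 -0.01]
[ 0.345 -0.13   0.227] 6 rows of [ 3.1  -3.07  0.  ]
[0.36  0.05  0.227] 5 rows of [ 1.33 -3.36  0.  ]
[0.37  0.2   0.227] 4 rows of [ 1.33 -3.52  0.  ]
wristcam in tool [ 8.07224086e-02  1.19011349e-04 -1.57748956e-01]
[[0.957, 0.29, -0.0], [0.29, -0.957, 0.001], [-0.0, -0.001, -1.0]]
```

>>> send_rows(increments=[[0,[1.77,-3.61,0],[0,0,0]],[0,[1.77,-3.61,0],[0,0,0]],[0,[1.77,-3.61,0],[0,0,0]],[0,[1.77,-3.61,0],[0,0,0]],[0,[1.77,-3.61,0],[0,0,0]]])

```text
clock: 0.7
position: [0.2134, -0.3982, 0.2266]
ee_rot: [3.108, 0.46, -0.0]
force: [1.5, -0.2, 0.9]
width: 0.611
gripper_force: 0.0
```

>>> send_rows(increments=[[0,[1.77,-3.61,0],[0,0,0]],[0,[3.0,-3.07,0],[0,0,0]],[0,[3.0,-3.07,0],[0,0,0]],[0,[3.0,-3.07,0],[0,0,0]],[0,[3.0,-3.07,0],[0,0,0]]])

```text
clock: 1.2
position: [0.2996, -0.2063, 0.2269]
ee_rot: [3.107, 0.459, 0.001]
force: [1.3, -0.9, 0.3]
width: 0.179
gripper_force: 0.0
```

>>> send_rows(increments=[[0,[3.0,-3.07,0],[0,0,0]],[0,[3.0,-3.07,0],[0,0,0]],[0,[1.1,-3.45,0],[0,0,0]],[0,[1.1,-3.45,0],[0,0,0]],[0,[1.1,-3.45,0],[0,0,0]]])

```text
clock: 1.7
position: [0.3403, -0.0217, 0.2268]
ee_rot: [3.107, 0.46, 0.0]
force: [0.6, 0.1, 0.3]
width: 0.007
gripper_force: 0.0
```

>>> send_rows(increments=[[0,[1.1,-3.45,0],[0,0,0]],[0,[1.1,-3.45,0],[0,0,0]],[0,[1.1,-3.45,0],[0,0,0]],[0,[1.1,-3.45,0],[0,0,0]],[0,[1.1,-3.45,0],[0,0,0]]])

```text
clock: 2.2
position: [0.343, 0.1592, 0.2269]
ee_rot: [3.108, 0.459, 0.001]
force: [0.2, -1.3, -0.2]
width: 0.004
gripper_force: 0.0
```

```bash
python3 - <<'E'
from plan import *
plan([(.40,.251,.227)])
print(arm.observe()["joints"],arm.observe()["position"])
E
```

```text
[0.4   0.251 0.227] 3 rows of [ 2.7  -2.38 -0.  ]
[ 0.17287883  0.09344234 -0.78110811  2.07043613  0.07854653  1.00564774
 -1.92567541] [0.34298919 0.15922023 0.22687724]
```

>>> send_rows(increments=[[0,[2.7,-2.38,0],[0,0,0]],[0,[2.7,-2.38,0],[0,0,0]],[0,[2.7,-2.38,0],[0,0,0]],[0,[0,0,0],[0,0,-0.1427]],[0,[0,0,0],[0,0,-0.1427]]])

```text
clock: 2.7
position: [0.4, 0.251, 0.2264]
ee_rot: [-3.007, -0.908, 0.001]
force: [-0.9, -1.6, 0.2]
width: 0.005
gripper_force: 0.0
```

>>> send_rows(increments=[[0,[0,0,0],[0,0,-0.1427]],[0,[0,0,0],[0,0,-0.1427]],[0,[0,0,0],[0,0,-0.1427]],[0,[0,0,0],[0,0,-0.1427]],[0,[0,0,0],[0,0,-0.1427]]])

```text
clock: 3.2
position: [0.4001, 0.2495, 0.2266]
ee_rot: [2.502, 1.899, -0.0]
force: [-0.3, -0.3, -0.0]
width: 0.005
gripper_force: 0.0
```

>>> send_rows(increments=[[0,[0,0,0],[0,0,-0.1427]],[0,[0,0,0],[0,0,-0.1427]],[0,[0,0,0],[0,0,0]]])

```text
clock: 3.5
position: [0.4001, 0.2494, 0.2265]
ee_rot: [-2.211, -2.231, 0.001]
force: [-0.1, 0.5, -1.0]
width: 0.004
gripper_force: 0.0
```

```bash
python3 - <<'E'
from plan import *
print(Ro.from_rotvec(arm.observe()["ee_rot"]).as_matrix().round(3).tolist(),arm.observe()["joints"].round(2),arm.observe()["position"],arm.observe()["force"])
plan([(.534,.251,.14),(.534,.251,.072)])
cv2.imwrite("pics/w1.png",arm.get_image("wrist")[...,::-1])
E
```

```text
[[-0.009, 1.0, -0.001], [1.0, 0.009, -0.0], [-0.0, -0.001, -1.0]] [ 0.18  0.38 -1.09  1.87  0.37  1.12 -1.04] [0.40006715 0.24942296 0.22647233] [-0.11626329  0.47616095 -0.99660671]
[0.534 0.251 0.14 ] 4 rows of [0.01 3.35 2.16]
[0.534 0.251 0.072] 2 rows of [0.  0.  3.4]
```

View pics/w1.png

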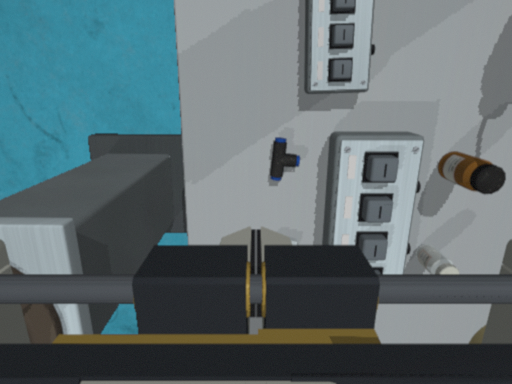

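The wrist view confirms the layout: key 1 is at about (380,168), and the tee and vials are clear of the path. I'll move above key 1.

>>> send_rows(increments=[[0,[0.04,3.35,2.16],[0,0,0]],[0,[0.04,3.35,2.16],[0,0,0]],[0,[0.04,3.35,2.16],[0,0,0]],[0,[0.04,3.35,2.16],[0,0,0]],[0,[0,0,3.4],[0,0,0]]])

```text
clock: 4.05
position: [0.5393, 0.252, 0.1058]
ee_rot: [2.223, 2.218, 0.006]
force: [-0.2, -0.2, 0.8]
width: 0.005
gripper_force: 0.0
```

>>> send_rows(increments=[[0,[0,0,3.2],[0,0,0]],[0,[0,0,0],[0,0,0]],[0,[0,0,0],[0,0,0]]])

```text
clock: 4.35
position: [0.5338, 0.2525, 0.0747]
ee_rot: [-2.215, -2.227, 0.001]
force: [0.3, -0.4, 0.8]
width: 0.004
gripper_force: 0.0
```

>>> send_rows(increments=[[0,[-0.15,0,0.6],[0,0,0]],[0,[0,0,0.4],[0,0,0]],[0,[0,0,0],[0,0,0]]])

```text
clock: 4.65
position: [0.5343, 0.2506, 0.0647]
ee_rot: [2.214, 2.228, 0.001]
force: [-0.2, -0.1, -0.8]
width: 0.005
gripper_force: 0.0
```

>>> send_rows(increments=[[0,[0,0,0.1],[0,0,0]],[0,[0,0,0.1],[0,0,0]],[0,[0,0,0],[0,0,0]]])

```text
clock: 4.95
position: [0.5342, 0.2508, 0.0625]
ee_rot: [2.213, 2.229, 0.0]
force: [0.0, 0.6, 0.2]
width: 0.005
gripper_force: 0.1
```

>>> send_rows(increments=[[0,[0,0,0.1],[0,0,0]],[0,[0,0,0],[0,0,0]]])

```text
clock: 5.15
position: [0.5342, 0.2508, 0.0614]
ee_rot: [2.213, 2.229, 0.0]
force: [-0.8, -0.5, 3.9]
width: 0.005
gripper_force: 1.4
```

Contact came at z≈0.061, which is the height of an up key. I'll go 1 mm deeper to confirm that it gives.

>>> send_rows(increments=[[0,[0,0,0.1],[0,0,0]],[0,[0,0,0],[0,0,0]]])

```text
clock: 5.35
position: [0.5342, 0.2508, 0.0603]
ee_rot: [2.213, 2.229, 0.0]
force: [0.2, -0.9, 3.5]
width: 0.005
gripper_force: 1.6
```

>>> send_rows(increments=[[0,[0,0,-1.1],[0,0,0]],[0,[-2.3,0,0],[0,0,0]],[0,[-2.3,0,0],[0,0,0]],[0,[0,0,0.7],[0,0,0]],[0,[0,0,0],[0,0,0]]])

```text
clock: 5.85
position: [0.5342, 0.2041, 0.064]
ee_rot: [-2.215, -2.228, 0.001]
force: [-0.2, 1.6, 0.1]
width: 0.004
gripper_force: 0.0
```

Key 1 is up. Next is key 2.

>>> send_rows(increments=[[0,[0,0,0.15],[0,0,0]],[0,[0,0,0.1],[0,0,0]],[0,[0,0,0],[0,0,0]]])

```text
clock: 6.15
position: [0.5343, 0.2059, 0.0621]
ee_rot: [-2.212, -2.231, -0.001]
force: [-0.3, 0.5, 2.4]
width: 0.005
gripper_force: 1.2
```

>>> send_rows(increments=[[0,[0,0,0.12],[0,0,0]],[0,[0,0,0],[0,0,0]]])

```text
clock: 6.35
position: [0.5343, 0.2058, 0.0608]
ee_rot: [-2.212, -2.23, -0.002]
force: [-0.8, 2.4, 3.0]
width: 0.009
gripper_force: 1.5
```

Key 2 gives as well, so it is up. Next is key 3.

>>> send_rows(increments=[[0,[0,0,-1.1],[0,0,0]],[0,[-2.35,0,0],[0,0,0]],[0,[-2.3,0,0],[0,0,0]],[0,[0,0,0.75],[0,0,0]],[0,[0,0,0],[0,0,0]]])

```text
clock: 6.85
position: [0.5346, 0.1572, 0.0638]
ee_rot: [2.215, 2.228, -0.002]
force: [0.3, 0.8, -1.2]
width: 0.005
gripper_force: 0.0
```

>>> send_rows(increments=[[0,[0,0,0.15],[0,0,0]],[0,[0,0,0.1],[0,0,0]],[0,[0,0,0],[0,0,0]]])

```text
clock: 7.15
position: [0.5347, 0.1592, 0.0619]
ee_rot: [-2.212, -2.231, -0.001]
force: [-0.0, 0.3, 2.6]
width: 0.008
gripper_force: 1.3
```

>>> send_rows(increments=[[0,[0,0,0.1],[0,0,0]],[0,[0,0,0],[0,0,0]]])

```text
clock: 7.35
position: [0.5347, 0.1592, 0.0609]
ee_rot: [-2.212, -2.23, -0.001]
force: [-0.7, 1.7, 2.9]
width: 0.005
gripper_force: 1.5
```

Key 3 is up too. Next is key 4, which I expect to touch at about 0.057.

>>> send_rows(increments=[[0,[0,0,-1.1],[0,0,0]],[0,[-2.3,0,0],[0,0,0]],[0,[-2.3,0,0],[0,0,0]],[0,[0,0,0.7],[0,0,0]],[0,[0,0,0],[0,0,0]]])

```text
clock: 7.85
position: [0.5348, 0.1114, 0.0643]
ee_rot: [-2.215, -2.228, 0.002]
force: [-0.0, 1.3, -0.4]
width: 0.005
gripper_force: 0.0
```

>>> send_rows(increments=[[0,[0,0,0.15],[0,0,0]],[0,[0,0,0.15],[0,0,0]],[0,[0,0,0],[0,0,0]]])

```text
clock: 8.15
position: [0.5349, 0.1131, 0.0616]
ee_rot: [-2.212, -2.23, -0.0]
force: [0.5, -0.0, 0.7]
width: 0.003
gripper_force: 0.0
```

>>> send_rows(increments=[[0,[0,0,0.1],[0,0,0]],[0,[0,0,0.1],[0,0,0]],[0,[0,0,0.1],[0,0,0]],[0,[0,0,0],[0,0,0]]])

```text
clock: 8.55
position: [0.5349, 0.1122, 0.0584]
ee_rot: [-2.213, -2.229, 0.0]
force: [-0.3, 0.1, 0.1]
width: 0.003
gripper_force: 0.0
```

>>> send_rows(increments=[[0,[0,0,0.1],[0,0,0]],[0,[0,0,0.05],[0,0,0]],[0,[0,0,0],[0,0,0]]])

```text
clock: 8.85
position: [0.5351, 0.1123, 0.0573]
ee_rot: [2.213, 2.229, 0.0]
force: [-1.5, -0.7, 4.5]
width: 0.006
gripper_force: 2.4
```

>>> send_rows(increments=[[0,[0,0,0.1],[0,0,0]],[0,[0,0,0.1],[0,0,0]],[0,[0,0,0],[0,0,0]]])

```text
clock: 9.15
position: [0.5351, 0.1123, 0.0554]
ee_rot: [2.213, 2.229, 0.0]
force: [-0.4, -0.8, 5.8]
width: 0.001
gripper_force: 2.9
```

Key 4 is the latched one: it touched at 0.057 with 4.5 N. I'll press it home.

>>> send_rows(increments=[[0,[0,0,0.1],[0,0,0]],[0,[0,0,0.1],[0,0,0]],[0,[0,0,0],[0,0,0]]])

```text
clock: 9.45
position: [0.5351, 0.1123, 0.0534]
ee_rot: [2.213, 2.229, 0.0]
force: [-1.5, -0.3, 6.7]
width: 0.003
gripper_force: 3.3
```

>>> send_rows(increments=[[0,[0,0,0.1],[0,0,0]],[0,[0,0,0],[0,0,0]]])

```text
clock: 9.65
position: [0.5352, 0.1123, 0.0532]
ee_rot: [2.213, 2.229, 0.0]
force: [-4.9, -3.4, 15.4]
width: 0.004
gripper_force: 7.8
```

The firm stop is reached at 15 N. I'll lift and look.

>>> send_rows(increments=[[0,[0,0,-1.0],[0,0,0]],[0,[0,0,-3.0],[0,0,0]],[0,[0,0,-4.0],[0,0,0]],[0,[0,-3.0,0],[0,0,0]],[0,[0,-4.0,0],[0,0,0]]])

```text
clock: 10.15
position: [0.4662, 0.1123, 0.1331]
ee_rot: [2.215, 2.227, 0.005]
force: [-0.9, 0.5, -0.9]
width: 0.005
gripper_force: 0.0
```

>>> send_rows(increments=[[0,[0,-4.0,0],[0,0,0]],[0,[0,-4.0,0],[0,0,0]],[0,[0,0,0],[0,0,0]]])

```text
clock: 10.45
position: [0.3799, 0.1101, 0.1316]
ee_rot: [2.209, 2.232, -0.008]
force: [1.1, 0.4, 0.0]
width: 0.002
gripper_force: 0.0
```

```bash
python3 - <<'E'
from h import *
print(arm.observe()["position"],arm.observe()["force"])
cv2.imwrite("pics/end.png",cv2.resize(arm.get_image("scene")[170:280,176:300,::-1],None,fx=5,fy=5,interpolation=cv2.INTER_CUBIC))
E
```

```text
[0.37986109 0.11009515 0.13156093] [1.09703599 0.35211309 0.01030164]
```

View pics/end.png

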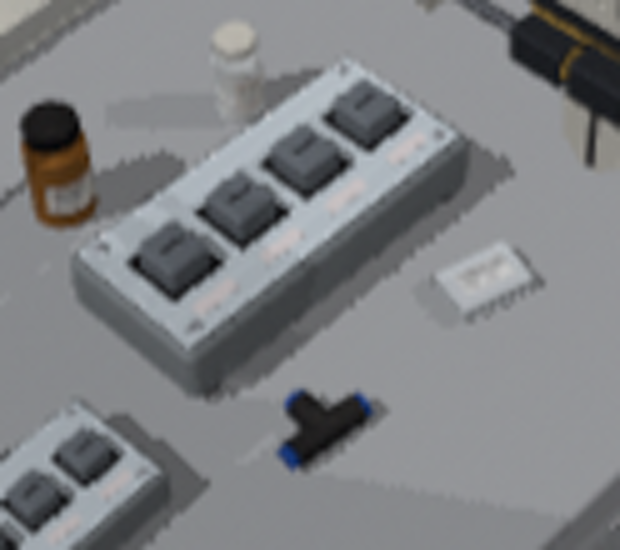

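In the final view key 4, at about (368,105), stands as tall as the other three. The vials, tee and carton are where they were, and the gripper is clear of everything.

```bash
python3 -c "from cell import arm; print(arm.sign_off())"
```

```text
the job is handed in; nothing more can be done
None
```

I tapped all four keys from left to right; key 4 (far right) was the latched one. I pressed it home and it sprang up, the final picture shows all four keys up with nothing else moved, and I handed the job in (no verdict returned).

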